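# Wedge the short foot of a rocking parts cabinet

## Robot

A 6-joint arm with a two-finger parallel gripper is mounted at the origin on the work surface. World frame = base frame: x ahead of the robot, y to its left, z up, the work surface at z = 0. Lengths are in mm, angles in degrees, forces in N, time in s.
With the tool pointing down it reaches from about 325 to 850 mm from the base axis. Payload 15.5 kg.
Tool frame: the origin (TCP) lies on the centre line of the jaws, within the pads' length; the fingertips stand 14 mm ahead of it and the grasp point (between the pads) lies 5 mm behind it; x points along the fingers, y is the direction in which the jaws open and shut, and the axes are right-handed (so a half turn about x gives the same grasp; the last joint's range is limited). The gripper opens to 91 mm and grips with 3 to 60 N. Pads are 32 mm wide; open, the fingers measure 118 mm over their backs; the gripper's body (76 mm by 178 mm) begins 60 mm behind the grasp point.
Start: joints at [-74.914, 28.281, 77.091, -0, 74.628, -5.472], TCP at [219.47, -585.2, 227.915] pointing down, gripper open.
Joint ranges: [-166.48, 166.48], [-47.26, 123.95], [12.59, 153.08], [-70.14, 250.14], [6.76, 159.57], [-176.63, 176.63]. Speed limits (degrees/s): [108.29, 108.29, 147.25, 172.46, 172.46, 172.46].

## Interface

Orientations are given as [roll, pitch, yaw] about the fixed x, y, z axes, in that order (R = Rz(yaw) Ry(pitch) Rx(roll)).
In Python, from workcell import arm, cams, nets gives the robot as it stands.
- The arm moves only by the shell command python3 -m crank 'ROWS'. ROWS is text: rows parted by semicolons, each of 7 numbers parted by spaces: the turn, a rotation vector about the tool's x, y, z in degrees, then the shift along the tool's x, y, z in mm, then the closure, from 0 (fully open) to 1 (shut). In form: rx ry rz dx dy dz gripper; .... A call has 1 to 8 rows; each row is the pose to reach, as a shift and turn from the pose measured when the call began, along the tool's axes at that moment; what a row does not reach only later rows make up. A row lasts 1/8 s, in which the tool goes at most 62.5 mm and 10.7 degrees, less where a joint would pass 70% of its speed; a pose out of reach is approached as far as the arm can. A call with a gripper value outside its range is refused whole. The fingers move at their own pace and stop on an object; the grip force is fixed at half the most. Time passes only in rows, so rows that repeat a pose let the fingers close. It gives the time, the measured TCP pose, the force and the opening at its end, in the units of the state.
- arm.state(): the state, without advancing time (a new reading comes with each control period).
- cams.snapshot(name): name is "scene" or "top" or "wrist"; returns the picture (480x640x3 uint8, red, green, blue); there is no depth.
- cams.camera_model(name): a dict with "vfov" (degrees; the focal length in pixels is half the picture's height over the tangent of half this angle, whatever the lens; pixels are square), "cx", "cy" (the principal point, pixels), "cam_to_world" (4x4, takes a point from camera to world coordinates); the wrist camera has in their place "tool_from_camera" (4x4, takes a point from camera to tool coordinates, whose origin is the TCP and whose axes are the tool frame's). Camera axes: x right, y up, looking along -z (the intrinsics and any distortion apply to the point x, -y, -z); pixel columns grow to the right and rows downward; lengths in mm; the calibration is good to about 2 mm. A picture is of the moment at which its call begins: read the wrist's pose just before it. camera_model takes no time and is no camera call.
- arm.sign_off(): hands the job in, once; it reports no verdict.
Trained networks look in the newest picture that a camera, given by its name, has taken for a name from the list of things; names that differ only in an ending like _2 or _b are one class to them, and where a whole thing is asked for, a point or a joint stands for the part that bears it (a point fixed in the world has none). Each returns a list of dicts, best first, with "confidence" (0 to 1); they miss things now and then, are a little off and sometimes report something else, mostly with a low value. They report only what shows in the picture. A call takes as long as a camera call. They do not tell look-alikes from the thing itself.
- nets.cut_out(camera, thing): "mask" (480x640 bool, what is visible of it) and "extent" ([left, top, right, bottom] in pixels, round what is visible of it).
The state is a dict: "clock": time; "joints": joint angles; "qd": joint speeds; "tau": joint torques, N m; "position": TCP position; "orientation": TCP orientation; "contact_force": force on the tool from outside, world axes, zero at the start; "moment": the same for the moment, N m; "finger_gap": finger opening in mm.
Only numpy, scipy, OpenCV 4.12 (cv2) and the standard library are available. Lean on these libraries where they do the work, as an engineer would, in place of code of your own. Each camera call takes 0.05 s, during which the arm holds its last target. There are 200 camera calls.

## Task

The small grey parts cabinet on the bench rocks because its one short foot, at the corner next to the wooden wedge, does not reach the bench. Push the wedge along the bench, thin end first, under that foot until it is snug and the cabinet no longer rocks, without lifting the wedge, jacking the cabinet up, shoving it along or disturbing the other things. Test by pressing down with the fingertips on the cabinet's top above that foot, push the wedge further if it still gives, and finish while holding a firm press (about 10 N) there with the cabinet staying level.

Things in the scene. Friction and masses are not known exactly. Their poses are not given: they have to be found in the camera images.
- cabinet: grey steel parts cabinet, loose, about 4.3 kg, 200 mm (x) by 240 mm (y), flat top 115 mm above the bench, underside 25 mm; round feet at x = +-80, y = +-100 mm; drawers on its -x side; a clamp 90 x 70 x 42 mm tall on the top at x = 45, y = -60 mm. Origin: bench level below its centre, z up. Left alone it stands level on three feet. Pushing the wedge with over about 15 N may shove it along
- short_foot (a point): centre of the underside of the short foot (round rubber, radius 14 mm, tapering to 7 mm over its lowest 8 mm) at the cabinet's x = -80, y = +100 mm; hangs 8 to 14 mm above the bench, differing from start to start
- press_spot (a point): point on the cabinet's flat top, 115 mm above the bench, straight above the short foot, 20 mm in from both edges, on a flat round steel bolt head (one above each foot): press down here. Unwedged, a few N here tip the cabinet until the foot lands (tilt 0.06 to 0.11 rad); wedged, it stays level
- wedge: plain wooden wedge, loose, 0.12 kg, 140 mm long (x), 50 mm wide (y), lying flat. Origin: centre of its underside. +x points to the thin end (2 mm, at x = +70 mm); the thick end is an upright face 30 mm tall at x = -70; the top is one slope between. At the start its thin end is 30 to 80 mm from the short foot and points roughly at it. It drags on the bench with about 1 N
- wedge_tail (a point): centre of the wedge's upright thick-end face, 15 mm above the bench: push here
- can: bystander: yellow metal can, 150 mm across, 179 mm tall with the dish on its top; origin under its centre
- marker: bystander: marker pen lying flat, 140 mm long along its x, 18 mm thick; origin under its middle
- tape: bystander: roll of tape lying flat, 90 mm across, 24 mm tall; origin under its centre
- notepad: bystander: notepad, 140 by 100 by 12 mm; origin under its centre
Mind the look-alikes: they are no part of the job. Of the things that look like the wedge, take the one that is farthest from the robot's base at the start.

How it is judged:
By the outcome, as a careful person would: the job done as asked, in the order asked, and still so for the second after the job is handed in, while the arm keeps its last pose, push and grip.
It also fails if it takes over 48 s, if anything falls off the work surface, if the arm or the gripper's body presses on something with over 40 N, if the wrist force passes 120 N, or if a joint passes its speed limit or range.

## Working session

There is one attempt and no reset: what is moved stays moved. The work goes in short steps, Python scripts to look and compute and a shell command to move; the robot and the scene stay as the last step left them, time stands still between calls to the robot, and variables do not carry over. Pictures are saved under pics/ and viewed, about 8 in all and at most 12, crops included, and the job is handed in when it is done.

```bash
mkdir -p pics; ls; cat > h.py <<'E'
from workcell import arm,cams,nets
import numpy as np,cv2,json
def cam(n): return cams.camera_model(n)
def snap(n,f):
    im=cams.snapshot(n); cv2.imwrite('pics/'+f,im[:,:,::-1]); return im
def K(m): 
    f=240/np.tan(np.radians(m['vfov']/2)); return f,m['cx'],m['cy']
def ray(m,px,z,T=None):
    T=np.array(m['cam_to_world']) if T is None else T
    f,cx,cy=K(m); d=np.array([(px[0]-cx)/f,-(px[1]-cy)/f,-1]); d=T[:3,:3]@d; o=T[:3,3]
    return o+d*(z-o[2])/d[2]
def proj(m,P,T=None):
    T=np.array(m['cam_to_world']) if T is None else T
    f,cx,cy=K(m); p=T[:3,:3].T@(np.array(P,float)-T[:3,3]); return np.array([cx+f*p[0]/-p[2],cy-f*p[1]/-p[2]])
E
python3 - <<'E'
from h import *
print(arm.state())
for n in("scene","top"):
    snap(n,n+'0.png'); m=cam(n); print(n,{k:(np.round(v,3).tolist()) if k!='x' and not isinstance(v,str) else v for k,v in m.items()})
    for t in("wedge","cabinet","short_foot","wedge_tail","press_spot"):
        try:
            for r in nets.cut_out(n,t): print(t,round(r['confidence'],2),r['extent'])
        except Exception as e: print(t,e)
print(cam("wrist"))
E
```

```text
pics
{'clock': 0.0, 'joints': array([-7.49153919e+01,  2.83127820e+01,  7.71277350e+01,  6.74014879e-05,
        7.46283020e+01, -5.47251179e+00]), 'qd': array([ 0.00291166,  0.03358042,  0.04061157, -0.04105456,  0.04332322,
       -0.03174777]), 'tau': array([-4.39050724e-03, -8.78853536e+01, -3.81856978e+01,  7.05718389e-02,
        5.33771573e-02, -1.12966513e-04]), 'position': array([ 219.36266873, -584.84710074,  227.35750057]), 'orientation': array([-95.52660203,  89.93118094, 105.03049992]), 'contact_force': array([-1.02973404, -0.60862821, -0.08773792]), 'moment': array([0.00621648, 0.06128664, 0.03674051]), 'finger_gap': 91.0184963910589}
scene {'vfov': 46.518, 'cx': 329.134, 'cy': 248.117, 'cam_to_world': [[-0.762, -0.555, 0.335, 994.628], [0.648, -0.643, 0.409, 455.051], [-0.012, 0.529, 0.849, 1250.353], [0.0, 0.0, 0.0, 1.0]]}
wedge 0.9 [484.3, 289.6, 550.7, 316.0]
wedge 0.78 [351.4, 299.5, 405.7, 355.2]
wedge 0.73 [429.4, 285.6, 460.2, 344.5]
wedge 0.46 [197.9, 145.6, 258.7, 222.8]
cabinet 0.93 [225.6, 201.2, 350.5, 323.8]
wedge_tail 0.92 [486.6, 290.6, 547.3, 313.8]
wed
[... 580 characters left out ...]
et 0.3 [267.7, 278.9, 323.2, 290.5]
short_foot 0.17 [208.8, 206.3, 264.5, 229.5]
wedge_tail 0.74 [184.8, 247.2, 229.4, 302.7]
wedge_tail 0.68 [141.2, 310.7, 196.9, 363.1]
wedge_tail 0.56 [207.0, 207.4, 267.2, 230.0]
press_spot 0.68 [289.4, 138.3, 393.9, 230.8]
{'vfov': 63.2013217815272, 'cx': 322.1070440515232, 'cy': 239.99190750734567, 'tool_from_camera': array([[-5.63855459e-04,  2.64476845e-01, -9.64391871e-01,
        -1.57923202e+02],
       [ 9.99999583e-01,  8.42416557e-04, -3.53648305e-04,
         1.63750476e+00],
       [ 7.18887892e-04, -9.64391668e-01, -2.64477209e-01,
        -7.35249019e+01],
       [ 0.00000000e+00,  0.00000000e+00,  0.00000000e+00,
         1.00000000e+00]])}
```

```bash
python3 - <<'E'
import cv2
a=cv2.imread('pics/top0.png')[110:380,120:480]; cv2.imwrite('pics/topc.png',cv2.resize(a,None,fx=2.2,fy=2.2,interpolation=cv2.INTER_CUBIC))
a=cv2.imread('pics/scene0.png')[130:380,180:580]; cv2.imwrite('pics/scenec.png',cv2.resize(a,None,fx=2,fy=2,interpolation=cv2.INTER_CUBIC))
E
```

```text
(no output)
```

View pics/topc.png

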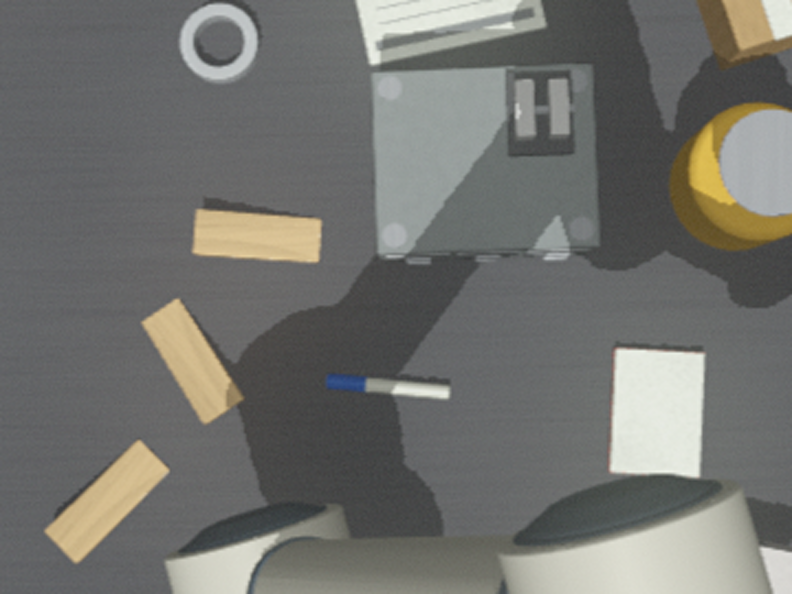

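View pics/scenec.png

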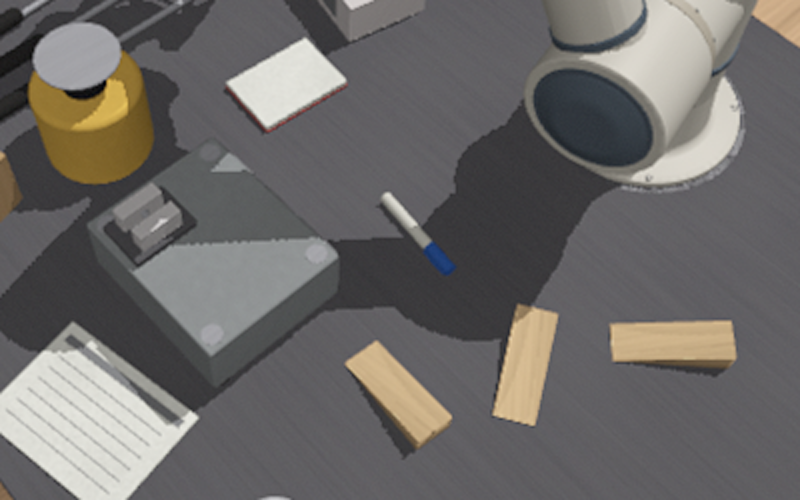

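Three wooden wedges appear in the top picture, in full-image pixels. A is at (235,219), B at (207,272) and C at (169,336). A is farthest from the base (higher in the image means larger x). It is also the one next to the cabinet's left drawer-side corner, and its thin end points right at it. The crop confirms A. Next I'll fit the poses.

```bash
cat > fit.py <<'E'
from h import *
from scipy.optimize import minimize
from scipy.spatial.transform import Rotation as Ro
def wv(): return np.array([[x,y,z] for y in(-25,25) for x,z in((-70,0),(-70,30),(70,0),(70,2))],float)
def cv_(): return np.array([[x,y,z] for y in(-120,120) for x in(-100,100) for z in(25,115)],float)
def place(V,p): 
    c,s=np.cos(p[2]),np.sin(p[2]); return V@np.array([[c,s,0],[-s,c,0],[0,0,1]])+[p[0],p[1],0]
def fit(V,views,p0):
    U=8
    def cost(p):
        t=0
        for m,mask in views:
            q=np.array([proj(m,v) for v in place(V,p)],np.float32); h=cv2.convexHull(q)
            a=np.zeros(mask.shape,np.uint8); cv2.fillConvexPoly(a,np.round(h*16).astype(np.int32),1,shift=4)
            a=a>0; t+=(a^mask).sum()/mask.sum()
        return t
    b=None
    for k in range(4):
        r=minimize(cost,p0,method='Nelder-Mead',options=dict(initial_simplex=np.array([p0]+[np.array(p0)+d for d in((12,0,0),(0,12,0),(0,0,.15))])))
        p0=r.x
    return r.x,r.fun
def best(n,t,ctr):
    L=[r for r in nets.cut_out(n,t) if np.hypot((r['extent'][0]+r['extent'][2])/2-ctr[0],(r['extent'][1]+r['extent'][3])/2-ctr[1])<15]
    return L[0]['mask'] if L else None
E
python3 - <<'E'
from fit import *
mt,ms=cam('top'),cam('scene'); cams.snapshot('top'); cams.snapshot('scene')
s=arm.state(); print('R',Ro.from_euler('xyz',s['orientation'],degrees=True).as_matrix().round(2).tolist())
W=ray(mt,(235,219),15); C=ray(mt,(340,184),80); print(W,C)
wm=best('top','wedge',(235,219)); cm=best('top','cabinet',(340,184))
W2=proj(ms,W);C2=proj(ms,C+[0,0,-10]); print(W2,C2)
wm2=best('scene','wedge',W2); cm2=best('scene','cabinet',C2)
for nm,V,a,b,p in(('w',wv(),wm,wm2,[W[0],W[1],-1.57]),('c',cv_(),cm,cm2,[C[0],C[1],0.0])):
    for v in([(mt,a)],[(ms,b)],[(mt,a),(ms,b)]):
        if any(x[1] is None for x in v): print(nm,'missing');continue
        q,f=fit(V,v,p); print(nm,q[:2].round(1),np.degrees(q[2]).round(2),round(f,3))
    if nm=='w': w=q
    else:
        F=place(np.array([[-80,100,10.],[-80,100,115]]),q); print('foot',F)
        c,sn=np.cos(w[2]),np.sin(w[2]);d=F[0,:2]-w[:2]; print('foot in wedge',c*d[0]+sn*d[1],-sn*d[0]+c*d[1])
        print('press px',proj(mt,F[1]),'by px',ray(mt,(120+394/2.2,110+236/2.2),115))
        print('wedge corners by px',[ray(mt,(120+x/2.2,110+y/2.2),z)[:2].round(1).tolist() for x,y,z in((195,209,30),(193,254,30),(321,219,2),(319,262,2))])
        print('tail',place(np.array([[-70,0,15.]]),w))
E
```

```text
R [[0.0, 0.35, -0.94], [0.0, -0.94, -0.35], [-1.0, -0.0, -0.0]]
[555.32458838 102.4711923   15.        ] [ 630.32177275 -162.18302892   80.        ]
[379.39450096 324.21929285] [285.06260616 258.31010944]
w [561.1  98.2] -94.16 0.048
w [558.7 102.1] -93.94 0.041
w [560.5  99.3] -94.72 0.142
c [ 629.9 -162.8] 0.94 0.017
c [ 626.4 -158.4] 1.24 0.038
c [ 629.  -161.1] 0.75 0.072
foot [[547.73217289 -62.16817721  10.        ]
 [547.73217289 -62.16817721 115.        ]]
foot in wedge 161.93981610147662 0.551982421310548
press px [298.59275501 217.15905491] by px [547.4457604  -63.33808222 115.        ]
wedge corners by px [[590.2, 166.4], [538.7, 168.8], [579.6, 25.2], [529.6, 27.9]]
tail [[566.28591296 169.02901505  15.        ]]
```

```bash
cat > go.py <<'E'
from h import *
import sys
from scipy.spatial.transform import Rotation as Ro
def go(P,ang):  # target TCP, world angle of tool z, tool x straight down
    s=arm.state(); R=Ro.from_euler('xyz',s['orientation'],degrees=True).as_matrix()
    a=np.radians(ang); z=np.array([np.cos(a),np.sin(a),0]); x=np.array([0,0,-1.]); T=np.c_[x,np.cross(z,x),z]
    print('rot',Ro.from_matrix(R.T@T).as_rotvec(degrees=True).round(2),'shift',(R.T@(np.array(P)-s['position'])).round(1),'pos',s['position'].round(1),'F',s['contact_force'].round(1),'t',s['clock'])
if __name__=='__main__': a=list(map(float,sys.argv[1:])); go(a[:3],a[3])
E
python3 go.py 568.5 215 230 -94
```

```text
rot [-65.44  -0.     0.  ] shift [  -2.  -626.7 -607.8] pos [ 219.5 -585.2  227.9] F [ 0.3 -0.5 -0.6] t 0.9
```

```bash
python3 -m crank '0 0 0 -30 -20 -20 1; -5 0 0 -40 -60 -58 1; -10 0 0 -40 -103 -100 1; -15 0 0 -40 -146 -142 1; -20 0 0 -40 -189 -184 1; -25 0 0 -40 -232 -226 1; -30 0 0 -40 -275 -268 1; -35 0 0 -40 -318 -310 1'; python3 go.py 568.5 215 230 -94
```

```text
clock: 1.9
position: [398.6, -176.9, 268.2]
orientation: [95.1, 90.0, -29.2]
contact_force: [0.5, -0.1, -0.4]
finger_gap: 13.8
rot [-3.03e+01  1.00e-02 -5.00e-02] shift [  38.2  -80.5 -419.5] pos [ 398.6 -176.9  268.2] F [ 0.5 -0.1 -0.4] t 1.9
```

```bash
python3 -m crank '-4 0 0 0 -11 -58 1; -8 0 0 0 -22 -116 1; -12 0 0 0 -33 -174 1; -16 0 0 5 -44 -232 1; -21 0 0 15 -55 -290 1; -26 0 0 25 -67 -348 1; -30.3 0 0 35 -80 -405 1; -30.3 0 0 38 -80.5 -419.5 1'; python3 go.py 568 209 21 -94
```

```text
clock: 2.9
position: [568.9, 218.1, 229.2]
orientation: [61.7, 90.0, -32.1]
contact_force: [-0.7, 0.0, 0.3]
finger_gap: 0.2
rot [ 0.23  0.01 -0.01] shift [208.2  -0.3   9.1] pos [568.9 218.1 229.2] F [-0.7  0.   0.3] t 2.9
```

```bash
python3 -m crank '0 0 0 55 0 0 1; 0 0 0 110 0 0 1; 0 0 0 160 0 0 1; 0 0 0 190 0 0 1; 0 0 0 208 0 2 1; 0 0 0 208 0 2 1'; python3 go.py 568 195 21 -94; python3 - <<'E'
from h import *
snap('wrist','w1.png')
E
```

```text
clock: 3.65
position: [568.5, 215.5, 20.8]
orientation: [-56.6, 89.9, -150.4]
contact_force: [-0.2, -0.4, -0.1]
finger_gap: 0.4
rot [0.19 0.04 0.06] shift [-0.2  0.9 20.4] pos [568.5 215.5  20.8] F [-0.2 -0.4 -0.1] t 3.65
```

View pics/w1.png

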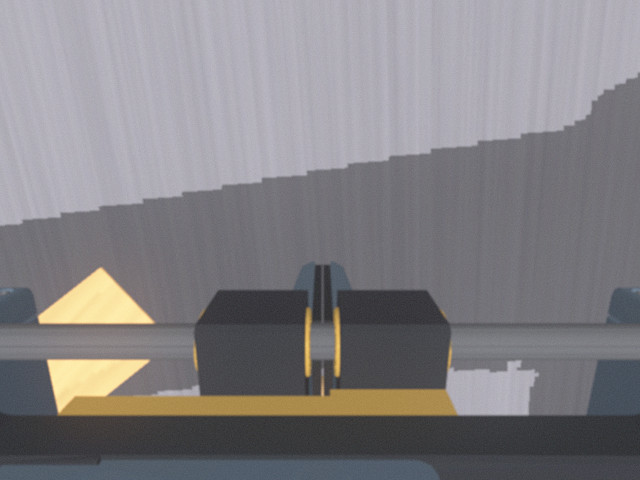

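```bash
python3 -m crank '0 0 0 0 0.9 10 1; 0 0 0 0 0.9 20 1; 0 0 0 0 0.9 27 1; 0 0 0 0 0.9 34 1; 0 0 0 0 0.9 42 1; 0 0 0 0 0.9 50 1; 0 0 0 0 0.9 50 1'; python3 - <<'E'
from fit import *
mt,ms=cam('top'),cam('scene'); snap('top','top1.png'); snap('scene','scene1.png')
s=arm.state();print(s['position'].round(1),s['contact_force'].round(2))
p0=[562,80,np.radians(-94)]
for n,m in(('top',mt),('scene',ms)):
    a=best(n,'wedge',proj(m,[p0[0],p0[1],15]))
    if a is None: print(n,'none');continue
    q,f=fit(wv(),[(m,a)],p0);print(n,q[:2].round(1),np.degrees(q[2]).round(2),round(f,3))
E
```

```text
clock: 4.58
position: [566.6, 165.2, 21.7]
orientation: [21.9, 90.0, -71.9]
contact_force: [0.4, -0.0, -0.3]
finger_gap: 0.5
[566.6 165.7  21.7] [-0.15 -0.73  0.53]
top [559.9  75.4] -93.34 0.215
scene [556.5  79.4] -94.72 0.464
```

```bash
python3 -m crank '0 0 0 0 0 10 1; 0 0 0 0 0 21 1; 0 0 0 0 0 32 1; 0 0 0 0 0 43 1; 0 0 0 0 0 54 1; 0 0 0 0 0 65 1; 0 0 0 0 0 75 1; 0 0 0 0 0 80 1';python3 - <<'E'
from h import *
snap('top','top2.png');im=snap('scene','scene2.png')
s=arm.state();print(s['position'].round(1),s['contact_force'].round(2))
a=cv2.imread('pics/top2.png')[150:290,180:400];b=cv2.imread('pics/scene2.png')[190:330,220:440]
cv2.imwrite('pics/c2.png',cv2.resize(np.hstack([a,b]),None,fx=1.8,fy=1.8,interpolation=cv2.INTER_CUBIC))
E
```

```text
clock: 5.78
position: [561.2, 85.4, 21.7]
orientation: [52.0, 90.0, -41.8]
contact_force: [0.0, 1.7, -0.2]
finger_gap: 0.6
[561.2  85.6  21.7] [-0.13  0.22 -0.49]
```

View pics/c2.png

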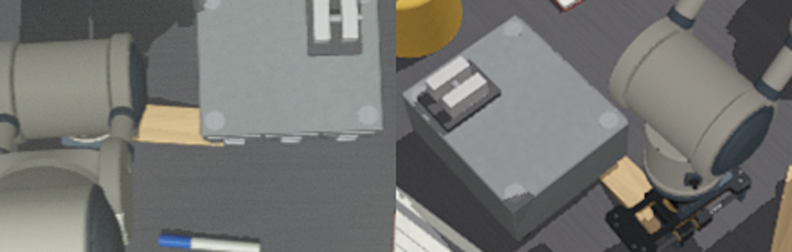

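```bash
python3 -m crank '0 0 0 0 0 3 1; 0 0 0 0 0 6 1; 0 0 0 0 0 9 1; 0 0 0 0 0 12 1';python3 -m crank '0 0 0 0 0 2 1; 0 0 0 0 0 4 1; 0 0 0 0 0 6 1'; python3 -m crank '0 0 0 0 0 2 1; 0 0 0 0 0 4 1'
```

```text
clock: 6.38
position: [560.4, 73.5, 21.7]
orientation: [32.2, 90.0, -61.6]
contact_force: [-0.4, 1.1, 0.8]
finger_gap: -0.0
clock: 6.75
position: [560.1, 67.6, 21.7]
orientation: [99.6, 90.0, 5.7]
contact_force: [0.8, 7.0, 0.7]
finger_gap: 0.2
clock: 7.0
position: [560.1, 64.9, 21.8]
orientation: [154.5, 89.9, 60.6]
contact_force: [2.3, 23.6, 0.5]
finger_gap: 0.9
```

That last step pushed too hard: 23.6 N, above the 15 N shove limit. I'll back off and check whether the cabinet moved.

```bash
python3 -m crank '0 0 0 0 0 -6 1; 0 0 0 0 0 -15 1; 0 0 0 0 0 -40 1; 0 0 0 -60 0 -50 1; 0 0 0 -115 0 -50 1; 0 0 0 -175 0 -50 1'; python3 - <<'E'
from fit import *
mt,ms=cam('top'),cam('scene'); snap('top','top3.png'); snap('scene','scene3.png')
for n,m in(('top',mt),('scene',ms)):
    a=best(n,'cabinet',proj(m,[629,-161,70]))
    q,f=fit(cv_(),[(m,a)],[629,-161,.015]);print(n,q[:2].round(1),np.degrees(q[2]).round(2),round(f,3))
    # image motion of cabinet texture vs start
    a0=cv2.imread(f'pics/{n}0.png',0);a2=cv2.imread(f'pics/{n}2.png',0);b=cv2.imread(f'pics/{n}3.png',0)
    print([ (i,np.round(cv2.phaseCorrelate(np.float32(u[r]),np.float32(v[r]),)[0],2)) for r in ([np.s_[130:180,340:400],np.s_[150:228,300:345]] if n=='top' else [np.s_[210:270,220:285],np.s_[270:325,260:310]]) for i,u,v in((0,a0,b),(2,a2,b))])
a=cv2.imread('pics/top3.png')[150:250,200:400];b=cv2.imread('pics/scene3.png')[190:330,220:420]
b=cv2.resize(b,None,fx=2,fy=2);a=cv2.resize(a,None,fx=2,fy=2);a=cv2.copyMakeBorder(a,0,80,0,0,0)
cv2.imwrite('pics/c3.png',np.hstack([a,b]))
E
python3 go.py 547.5 -63 145 -94
```

```text
clock: 7.75
position: [562.8, 114.9, 198.5]
orientation: [172.9, 89.9, 79.1]
contact_force: [0.5, -0.3, -0.4]
finger_gap: 0.3
top [ 628.8 -162.6] 1.15 0.02
[(0, array([0.13, 0.04])), (2, array([ 0.03, -0.09])), (0, array([0.45, 0.03])), (2, array([ 0.48, -0.06]))]
scene [ 627.9 -159.4] 1.2 0.029
[(0, array([ 0.01, -0.16])), (2, array([-0.08,  0.01])), (0, array([-0.39, -0.15])), (2, array([-0.47, -0.19]))]
rot [ 0.15 -0.13 -0.18] shift [ 52.5  -4.4 178.5] pos [563.7 114.7 198. ] F [-0.2 -0.  -0.7] t 7.95
```

View pics/c3.png

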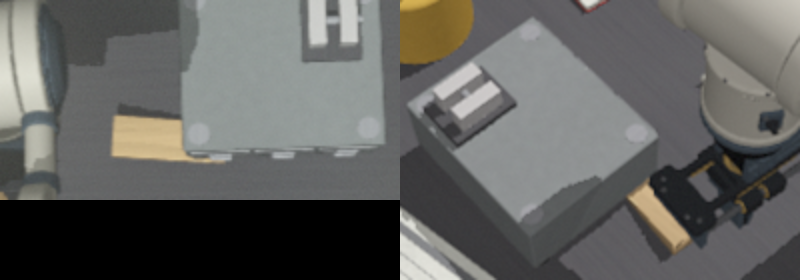

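```bash
python3 -m crank '0 0 0 0 -1 50 1; 0 0 0 0 -2 105 1; 0 0 0 0 -3.5 155 1; 0 0 0 20 -3.5 178 1; 0 0 0 45 -3.5 178 1; 0 0 0 52 -3.5 178 1; 0 0 0 52 -3.5 178 1'; python3 go.py 547.5 -63 132 -94; python3 - <<'E'
from h import *
snap('top','top4.png'); snap('scene','scene4.png')
a=cv2.imread('pics/scene4.png')[190:330,220:420]
cv2.imwrite('pics/c4.png',cv2.resize(a,None,fx=3,fy=3,interpolation=cv2.INTER_CUBIC))
E
```

```text
clock: 8.82
position: [547.9, -62.1, 144.8]
orientation: [154.2, 89.8, 60.4]
contact_force: [0.0, 0.4, 0.7]
finger_gap: 0.2
rot [ 0.17 -0.15 -0.07] shift [12.8 -0.4  1. ] pos [547.9 -62.1 144.8] F [0.  0.4 0.7] t 8.825
```

View pics/c4.png

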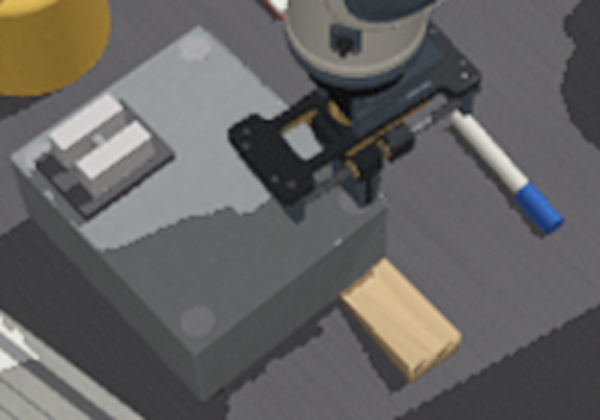

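The fingertips hover over the bolt head, and the wedge sits under the short foot's corner. Now I'll press gently.

```bash
python3 -m crank '0 0 0 6 0 1 1; 0 0 0 11 0 1 1; 0 0 0 13 0 1 1; 0 0 0 13 0 1 1';  python3 -m crank '0 0 0 1 0 0 1; 0 0 0 2 0 0 1; 0 0 0 2 0 0 1'
```

```text
clock: 9.43
position: [548.6, -63.1, 132.8]
orientation: [124.2, 89.8, 30.4]
contact_force: [0.4, -0.0, 0.8]
finger_gap: 0.2
clock: 9.8
position: [548.5, -63.1, 130.7]
orientation: [125.8, 89.8, 32.0]
contact_force: [0.0, -0.3, -0.3]
finger_gap: 0.5
```

```bash
python3 -m crank '0 0 0 0.7 0 0 1; 0 0 0 0.7 0 0 1';  python3 -m crank '0 0 0 0.7 0 0 1; 0 0 0 0.7 0 0 1';  python3 -m crank '0 0 0 0.7 0 0 1; 0 0 0 0.7 0 0 1'
```

```text
clock: 10.05
position: [548.5, -63.1, 130.0]
orientation: [126.6, 89.8, 32.8]
contact_force: [-0.5, 0.5, 0.4]
finger_gap: 0.5
clock: 10.3
position: [548.6, -63.1, 129.3]
orientation: [124.6, 89.8, 30.8]
contact_force: [-0.6, 0.7, 0.2]
finger_gap: 0.4
clock: 10.55
position: [548.6, -63.1, 129.2]
orientation: [122.0, 89.8, 28.2]
contact_force: [-3.4, 1.2, 11.4]
finger_gap: 0.9
```

```bash
python3 -m crank '0 0 0 0.6 0 0 1; 0 0 0 0.6 0 0 1; 0 0 0 0.6 0 0 1; 0 0 0 0.6 0 0 1; 0 0 0 0.6 0 0 1; 0 0 0 0.6 0 0 1'; python3 - <<'E'
from fit import *
mt,ms=cam('top'),cam('scene'); snap('top','top5.png'); snap('scene','scene5.png')
for i in range(3):
    s=arm.state();print(s['clock'],s['position'].round(2),s['contact_force'].round(1)); cams.snapshot('wrist')
for n in('top','scene'):
    a0=cv2.imread(f'pics/{n}0.png',0);a4=cv2.imread(f'pics/{n}4.png',0);b=cv2.imread(f'pics/{n}5.png',0)
    r=np.s_[130:180,340:400] if n=='top' else np.s_[210:270,220:275]
    w=cv2.createHanningWindow((r[1].stop-r[1].start,r[0].stop-r[0].start),cv2.CV_32F)
    for u in(a0,a4): print(n,np.round(cv2.phaseCorrelate(np.float32(u[r]),np.float32(b[r]),w)[0],2))
a=cv2.imread('pics/top5.png')[120:250,180:400];b=cv2.imread('pics/scene5.png')[190:330,220:420]
b=cv2.resize(b,None,fx=2,fy=2);a=cv2.resize(a,None,fx=1.8,fy=1.8);a=cv2.copyMakeBorder(a,0,280-a.shape[0],0,0,0)
cv2.imwrite('pics/c5.png',np.hstack([a,b]))
E
```

```text
clock: 11.3
position: [548.6, -63.1, 129.2]
orientation: [118.5, 89.7, 24.7]
contact_force: [-3.5, 1.3, 12.7]
finger_gap: 0.6
11.4 [548.54 -63.05 129.15] [-3.5  1.8 12.2]
11.45 [548.54 -63.06 129.15] [-2.4  0.5 12.9]
11.5 [548.55 -63.03 129.12] [-3.2  0.8 12. ]
top [0.24 0.17]
top [-0.02  0.02]
scene [ 0.3  -0.39]
scene [ 0.1  -0.02]
```

View pics/c5.png

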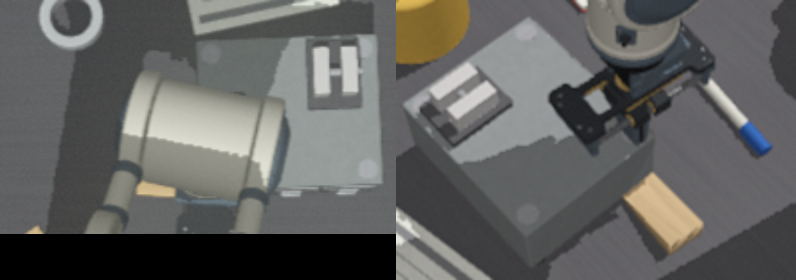

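The press holds 12 N with no give, and the cabinet stays level and in place. Handing in while holding.

```bash
python3 -c "
from workcell import arm
print(arm.sign_off()); s=arm.state(); print(s['clock'],s['position'],s['contact_force'])"
```

```text
the job is handed in; nothing more can be done
None
the job is handed in; nothing more can be done
```

I pushed the farthest of the three wedges, thin end first, along the bench and under the short foot. I then pressed on the bolt head above that foot and handed the job in at about 11.5 s, still holding the press.

- **Press test:** at about 12 N (roughly 3 N of it also sideways) the fingertips stayed at 129.2 mm. That matches the 129 mm expected for a level top. The cabinet did not give or tilt over about 1 s, so no second push was needed.
- **Push force too high:** the last push step peaked at about 24 N for a moment, above the advised 15 N. I backed off straight away. The cleanest image patches moved at most about half a pixel, roughly 1 mm. One shadowed patch suggested slightly more, and the pose fits differ by 1–2 mm, which is about the calibration limit. I therefore can't rule out a shove of about 1 mm or a lift of a few tenths of a mm.
- **Other objects:** nothing else I could see in the pictures had moved.

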